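Set the gate gap of a pouch feeder with a gauge

TASK

Set the gate gap of the bench-top pouch feeder with its setting gauge: slide the gauge's blade along the bed and right through under the orange pad while the gap is still loose, then turn the black adjusting knob clockwise until the gauge just drags, so that a light pull of about 4 N is needed to slide it. Leave the gauge lying in the gap like that, let go of everything, never jam the gauge hard, and leave the boxes and the bin around it where they are.

Things in the scene. Friction and masses are not known exactly. Their poses are not given: they have to be found in the camera images.
- feeder: Pouch feeder, fixed. White base plate 220 x 130 mm, x = -115 to 105 mm, top z = 20 mm. Origin: on the table below the knob's axis; x points from the open infeed (-x) through the gap to the blue drive box (x = 57 to 103, 65 mm high); z up. A blue portal spans the bed at x = -17 to 17 mm: posts with inner faces at y = -19 and 19 mm, 74 mm over all, beam top at z = 86 mm.
- bed: Flat polished steel bed, 60 mm wide, x = -110 to 55 mm in the feeder's frame, top at feeder z = 30 mm. This entry's origin and axes are those of feeder. Pad pressing the gauge on the bed: above 22 N it is jammed; proper drag is 4 to 14 N pressure, a pull of about 3 to 6 N.
- gap (a point): Point on the bed's top, straight under the middle of the orange pad; axes as feeder. The pad (24 mm along x, 34 mm wide) hangs between the posts; its underside starts 9 to 13 mm above the bed, different each time and not measured. Turning the knob clockwise lowers it 3 mm per rad; it is sprung, 5 N per mm once it bears on something.
- screw_grip (a point): On the vertical axis of the black ribbed round knob (34 mm diameter, z = 91 to 125 mm), at z = 112 mm, where to grip it, at any yaw. Friction about 0.08 N m; it stays where it is left and does not rise or sink. Clockwise from above, about 1 to 2.2 rad bring the pad onto the blade, then each 0.1 rad adds about 1.5 N; anticlockwise loosens.
- gauge: Setting gauge, loose, about 150 g, flat on the table: bare steel blade 138 x 24 x 6 mm with a yellow grip block (30 mm along x, 22 mm wide, top 40 mm above the underside) on its outer end. Origin: centre of the blade's underside; x points along the blade to its free tip (x = +69 mm), z up. Friction on bed and pad about 0.35.
- gauge_tip (a point): Middle of the blade's free end, 3 mm above the underside; axes as gauge.
- gauge_grip (a point): Middle of the yellow grip block, 54 mm behind the gauge's origin and 24 mm above its underside, where to pinch it across its 22 mm width (gauge y).
- green_box: Bystander: green stock box 75 x 100 x 55 mm, origin under its centre.
- blue_box: Bystander: blue stock box 70 x 110 x 50 mm, origin under its centre.
- red_bin: Bystander: open red bin 150 x 100 x 65 mm, origin under its centre.
Mind the look-alikes: they are no part of the job. Several things look just like the gauge: the one meant starts nearest to the robot's base.

How it is judged:
On the way, in this order (a step that is already met when the one before it is completed fails the run):
1. the gauge's blade lies on the bed, right through under the pad, while the gap is still loose (x of gauge_tip in the frame of feeder between 0.012 and 0.048 m and z of gauge_tip in the frame of feeder between 0.03 and 0.0365 m and horizontal distance between gauge_tip and gap below 0.05 m and contact force between gauge and the fingers below 0.1 N and contact force between gauge and bed below 3 N), for 0.2 s.
2. with the fingers off the gauge, the pad presses its blade on the bed so that it drags (contact force between gauge and bed between 4 and 14 N and contact force between gauge and the fingers below 0.1 N), for 0.2 s.
At the end, for the whole second after the job is handed in: The gauge lies at rest flat on the bed with its tip 12 to 48 mm beyond the middle of the pad, so right through under it, and the sprung pad presses it on the bed with 4 to 14 N (a pull of about 3 to 6 N slides it); nothing is held (x of gauge_tip in the frame of feeder between 0.012 and 0.048 m and z of gauge_tip in the frame of feeder between 0.03 and 0.0365 m and horizontal distance between gauge_tip and gap below 0.05 m and contact force between gauge and bed between 4 and 14 N and linear speed of gauge below 0.01 m/s); the robot touches nothing.
It fails at once if the gauge is jammed: pressed on the bed with more than 22 N while the fingers are off it (contact force between gauge and bed above 22 N and contact force between gauge and the fingers below 0.1 N).
It fails at once if the green box is moved more than 15 mm (distance of green_box from where it was at the start of the episode above 0.015 m).
It fails at once if the blue box is moved more than 15 mm (distance of blue_box from where it was at the start of the episode above 0.015 m).
It fails at once if the red bin is moved more than 15 mm (distance of red_bin from where it was at the start of the episode above 0.015 m).
It also fails if it takes over 64 s, if anything falls off the work surface, if the arm or the gripper's body presses on something with over 40 N, if the wrist force passes 120 N, or if a joint passes its speed limit or range.

ROBOT

A 6-joint arm with a two-finger parallel gripper is mounted at the origin on the work surface. World frame = base frame: x ahead of the robot, y to its left, z up, the work surface at z = 0. Lengths are in m, angles in rad, forces in N, time in s.
With the tool pointing down it reaches from about 0.4 to 0.825 m from the base axis. Payload 7 kg.
Tool frame: the origin (TCP) lies on the mounting face of the last link; the fingertips stand arm.tcp_to_tips ahead of it and the grasp point (between the pads) lies 159 mm ahead of it (arm.tcp_to_tips is the distance from the TCP to the fingertips, in m); z points along the fingers, y is the direction in which the jaws open and shut (so a half turn about z gives the same grasp; the last joint's range is limited). The gripper opens to 88 mm and grips with 3 to 60 N. Pads are 19 mm wide; open, the fingers measure 130 mm over their backs; the gripper's body (78 mm by 193 mm) begins 47 mm behind the grasp point.
Start: joints at [1.637, 0.359, 0.012, 0, -1.224, -0.288], TCP at [0.149, 0.658, 0.405] pointing down, gripper open.
Joint ranges: [-3.07, 3.07], [-1.43, 2.12], [-1.02, 1.25], [-3.03, 1.67], [-3.05, -0], [-3.03, 3.03]. Speed limits (rad/s): [2.39, 2.39, 3.01, 3.14, 3.14, 3.14].

INTERFACE

Orientations are given as [roll, pitch, yaw] about the fixed x, y, z axes, in that order (R = Rz(yaw) Ry(pitch) Rx(roll)).
In Python, from station import arm, cams, job_done, finder gives the robot as it stands.
- The arm moves only by the tool play_rows, never from a script. Its argument "targets" is a list that holds one entry, the list of rows, each a list of 4 numbers: the shift along the tool's x, y, z in m, then the turn about the tool's z in degrees. A call has 1 to 5 rows; each row is the pose to reach, as a shift and turn from the pose commanded when the call began, along the tool's axes at that moment; what a row does not reach only later rows make up. A row lasts 1/8 s, in which the tool goes at most 62.5 mm and 10.7 degrees, less where a joint would pass 70% of its speed; a pose out of reach is approached as far as the arm can. A call with a gripper value outside its range is refused whole. "grip" is the closure in counts, from 0 (fully open) to 255 (shut), set as the call begins (left out, the last holds). The fingers move at their own pace and stop on an object; "newtons" is the grip in N (left out, the last holds). Time passes only in rows, so rows that repeat a pose let the fingers close. It gives the time, the measured TCP pose, the force and the opening at its end, in the units of the state.
- arm.get_state(): the state, without advancing time (a new reading comes with each control period).
- cams.grab_frame(name): name is "scene" or "side" or "wrist"; returns (picture, depth): 480x640x3 uint8, red, green, blue; 480x640 float32, m along the optical axis (not along the pixel's ray), 0 where there is no reading.
- cams.camera_params(name): a dict with "intrinsics" (3x3 intrinsics, pixels), "D" ([k1, k2, p1, p2, k3] as OpenCV has them; the pictures are not rectified), "position" and "attitude" of the camera in the world. Camera axes: x right, y down, z forward; pixel columns grow to the right and rows downward; lengths in m; the calibration is good to about 2 mm. A picture is of the moment at which its call begins: read the wrist's pose just before it. camera_params takes no time and is no camera call; for the wrist camera it gives the pose at the moment of the call.
- job_done(): hands the job in, once; it reports no verdict.
Trained networks look in the newest picture that a camera, given by its name, has taken for a name from the list of things; names that differ only in an ending like _2 or _b are one class to them, and where a whole thing is asked for, a point or a joint stands for the part that bears it (a point fixed in the world has none). Each returns a list of dicts, best first, with "score" (0 to 1); they miss things now and then, are a little off and sometimes report something else, mostly with a low value. They report only what shows in the picture. A call takes as long as a camera call. They do not tell look-alikes from the thing itself.
- finder.find_in(camera, query): "xyz" ([x, y, z] in m, in world coordinates, good to about 4 mm: the middle of the surface that is visible of it).
- finder.masks_of(camera, query): "mask" (480x640 bool, what is visible of it).
The state is a dict: "t": time; "q": joint angles; "qd": joint speeds; "joint_efforts": joint torques, N m; "eef_pos": TCP position; "ee_rot": TCP orientation; "force": force on the tool from outside, world axes, zero at the start; "moment": the same for the moment, N m; "width": finger opening in m.
Only numpy, scipy, OpenCV 4.12 (cv2) and the standard library are available. Lean on these libraries where they do the work, as an engineer would, in place of code of your own. Each camera call takes 0.05 s, during which the arm holds its last target. There are 200 camera calls.

## Working session

There is one attempt and no reset: what is moved stays moved. The work goes in short steps, Python scripts to look and compute and a tool call to move; the robot and the scene stay as the last step left them, time stands still between calls to the robot, and variables do not carry over. Pictures are saved under pics/ and viewed, about 8 in all and at most 12, crops included, and the job is handed in when it is done.

Besides the shell and the picture viewer there is one more tool, called after "Emit:" as name([rows], argument=value, ...), one row to a line, values as JSON. play_rows: Moves the arm, as the interface text tells. Its arguments: {"type":"object","properties":{"targets":{"type":"array","items":{"type":"array","items":{"type":"array","items":{"type":"number"}}}},"grip":{"type":"number"},"newtons":{"type":"number"}},"required":["targets"]}

```bash
ls; mkdir -p pics
python3 - <<'E'
from station import arm,cams,finder
import cv2,numpy as np
print(arm.get_state()); print(arm.tcp_to_tips)
for c in("scene","side"):
    p,d=cams.grab_frame(c); cv2.imwrite(f"pics/{c}0.png",p[:,:,::-1])
    print(c,cams.camera_params(c))
    for q in("gauge","gauge_grip","screw_grip","feeder","bed","green_box","blue_box","red_bin"):
        print(q,[(np.round(r["xyz"],3).tolist(),round(r["score"],2)) for r in finder.find_in(c,q)])
E
```

```text
pics
{'t': 0.0, 'q': array([ 1.63711909e+00,  3.59382513e-01,  1.10566396e-02, -3.65455479e-04,
       -1.22410958e+00, -2.88126806e-01]), 'qd': array([-9.85670303e-04, -3.69901568e-05, -4.83640822e-04, -5.79366717e-04,
        1.09472081e-03, -1.67424008e-03]), 'joint_efforts': array([ 3.05624730e-03, -5.82729042e+01,  2.93053901e+01,  6.99692041e+00,
        7.10288499e-03, -1.56107162e-04]), 'eef_pos': array([0.14843119, 0.65827193, 0.40372155]), 'ee_rot': array([ 3.13992346e+00, -1.36427328e-04, -2.21928388e-01]), 'force': array([-0.73232864,  0.30221036, -0.76124933]), 'moment': array([ 0.01359113, -0.01639423, -0.00878911]), 'width': 0.08772032519270086}
0.1781
scene {'intrinsics': array([[513.07778763,   0.        , 323.52682883],
       [  0.        , 513.07778763, 238.35860391],
       [  0.        ,   0.        ,   1.        ]]), 'D': array([-0.02366812,  0.        ,  0.        ,  0.        ,  0.        ]), 'position': array([ 1.15035542, -0.92007116,  0.80698789]), 'attitude': array([-2.1630464 , -0.01651152,  0.52595692])}
gauge [([0.532, -0.426, 0.008], 0.83), ([0.533, -
[... 584 characters left out ...]
.        ,  0.        ,  0.        ]), 'position': array([ 0.13898844, -1.06020078,  0.8225062 ]), 'attitude': array([-2.12908374, -0.01774196, -0.38839679])}
gauge [([0.53, -0.432, 0.009], 0.82), ([0.532, -0.262, 0.001], 0.73), ([0.676, -0.333, 0.007], 0.65), ([0.434, 0.349, 0.044], 0.56)]
gauge_grip [([0.529, -0.427, 0.007], 0.96), ([0.528, -0.262, 0.009], 0.86)]
screw_grip [([0.494, 0.079, 0.033], 0.73)]
feeder [([0.494, 0.078, 0.03], 0.82), ([0.776, -0.039, 0.048], 0.61)]
bed [([0.514, 0.026, 0.029], 0.61)]
green_box [([0.773, -0.038, 0.054], 0.93), ([0.494, 0.08, 0.03], 0.65)]
blue_box [([0.432, 0.348, 0.046], 0.91)]
red_bin [([0.675, 0.375, 0.041], 0.62), ([0.495, 0.077, 0.028], 0.24)]
```

View pics/scene0.png

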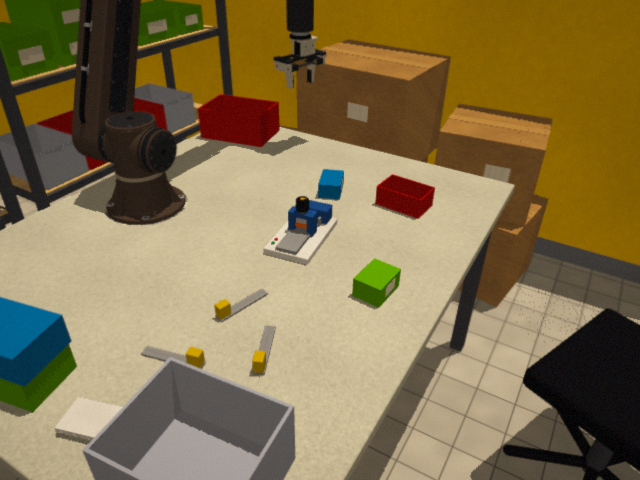

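View pics/side0.png

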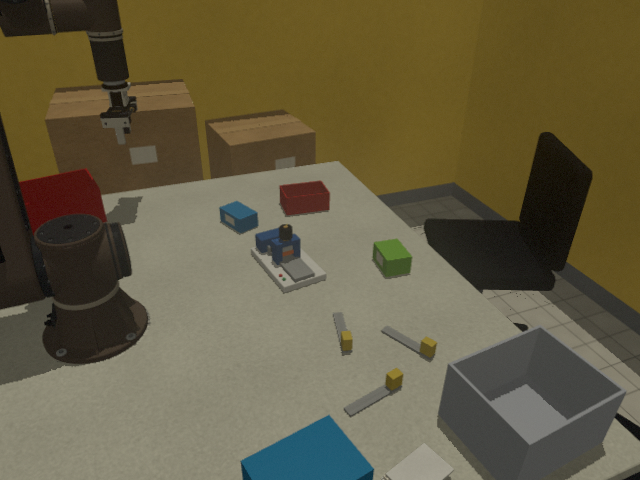

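Three gauges: the one nearest the base has its yellow block at (222,310) in scene and (346,340) in side. The feeder is at (305,230), with its infeed towards the camera. Next I fit poses from the depth.

```bash
cat > h.py <<'E'
import numpy as np,cv2
from scipy.spatial.transform import Rotation as R
from station import arm,cams,finder
def cloud(c,img=None):
    K=cams.camera_params(c)
    p,d=cams.grab_frame(c) if img is None else img
    v,u=np.mgrid[0:480,0:640]
    n=cv2.undistortPoints(np.stack([u,v],-1).reshape(-1,1,2).astype(float),K["intrinsics"],K["D"]).reshape(-1,2)
    X=np.c_[n,np.ones(len(n))]*d.reshape(-1,1)
    W=X@R.from_euler("xyz",K["attitude"]).as_matrix().T+K["position"]
    ok=d.reshape(-1)>0
    hsv=cv2.cvtColor(p,cv2.COLOR_RGB2HSV).reshape(-1,3)
    return p,W,hsv,ok
def inbox(W,b): return np.all((W>np.array(b)[:,0])&(W<np.array(b)[:,1]),1)
E
python3 - <<'E'
from h import *
for c in("scene","side"):
    p,W,h,ok=cloud(c)
    tab=ok&inbox(W,[(.4,.6),(-.2,-.1),(-.05,.05)]); print(c,"table z",np.median(W[tab,2]).round(4))
    y=ok&inbox(W,[(.4,.65),(-.34,-.15),(-.02,.08)])&(h[:,0]>15)&(h[:,0]<32)&(h[:,1]>150)
    print("yellow",y.sum(),W[y].min(0).round(3),W[y].max(0).round(3),"top",np.median(W[y&(W[:,2]>.034)],0).round(4))
    r=ok&inbox(W,[(.4,.65),(-.36,-.12),(.0035,.06)])
    rc=cv2.minAreaRect(W[r,:2].astype(np.float32)*1000); print("gauge",r.sum(),rc)
    f=ok&inbox(W,[(.35,.7),(-.07,.22),(.012,.15)])
    print("feeder rect",cv2.minAreaRect(W[f,:2].astype(np.float32)*1000))
    b=f&(abs(W[:,2]-.02)<.003); print("plate",b.sum(),cv2.minAreaRect(W[b,:2].astype(np.float32)*1000))
    b=f&(abs(W[:,2]-.03)<.003)&(h[:,1]<60); print("bed",b.sum(),cv2.minAreaRect(W[b,:2].astype(np.float32)*1000))
    k=f&(W[:,2]>.1); kt=f&(W[:,2]>.12)
    print("knob",k.sum(),W[k].min(0).round(3),W[k].max(0).round(3),"top",kt.sum(),W[kt].mean(0).round(4))
    for n,b in(("green",[(.65,.9),(-.15,.1),(.01,.08)]),("blue",[(.35,.55),(.25,.45),(.01,.08)]),("red",[(.55,.85),(.25,.5),(.01,.09)])):
        m=ok&inbox(W,b); print(n,m.sum(),cv2.minAreaRect(W[m,:2].astype(np.float32)*1000),W[m,2].max())
E
```

```text
scene table z 0.0012
yellow 237 [ 0.484 -0.292  0.   ] [ 0.541 -0.224  0.044] top [ 0.5287 -0.2768  0.0402]
gauge 1003 ((525.1315307617188, -240.21810913085938), (239.07754516601562, 249.7982635498047), 89.78498840332031)
feeder rect ((508.2067565917969, 89.42910766601562), (131.7527618408203, 224.37481689453125), 8.151039123535156)
plate 794 ((508.38848876953125, 88.1602783203125), (131.7527618408203, 221.811279296875), 8.151039123535156)
bed 460 ((511.33563232421875, 84.51587677001953), (77.71000671386719, 203.41810607910156), 0.9890836477279663)
knob 168 [0.489 0.075 0.1  ] [0.525 0.113 0.129] top 86 [0.5086 0.093  0.1249]
green 1480 ((784.8439331054688, -10.82596206665039), (106.39698791503906, 77.7895736694336), 85.44602966308594) 0.060372366218265694
blue 630 ((440.9977722167969, 374.3146667480469), (69.96076202392578, 119.06397247314453), 21.816200256347656) 0.05634676313170517
red 1652 ((679.4705810546875, 416.99658203125), (116.77986145019531, 154.00335693359375), 85.35139465332031) 0.06886790153768818
side table z 0.0007
yellow 141 [ 0.512 -0.289  0.006] [ 0.535 -0.256  0.0
[... 236 characters left out ...]
906), 8.178569793701172)
plate 782 ((507.4250793457031, 89.66529846191406), (131.5869140625, 224.118896484375), 7.994137763977051)
bed 506 ((504.39337158203125, 90.87979888916016), (76.30702209472656, 215.24774169921875), 14.63477611541748)
knob 173 [0.488 0.077 0.1  ] [0.526 0.112 0.129] top 86 [0.5059 0.0949 0.1248]
green 1042 ((783.7115478515625, -9.85000991821289), (109.8863754272461, 80.0013656616211), 86.05388641357422) 0.0609864833480378
blue 790 ((438.6563720703125, 376.4765319824219), (76.9048843383789, 122.05078125), 20.52760887145996) 0.05645441520371941
red 1307 ((678.6250610351562, 419.1158447265625), (118.7603530883789, 152.63699340820312), 85.1221694946289) 0.07280513472476902
```

Emit:
play_rows([
  [[0.05,0.034,0,0],[0.1,0.068,0,0],[0.15,0.1,0,0],[0.2,0.135,0,0],[0.25,0.17,0,0]],
])

```text
t: 1.62
eef_pos: [0.356, 0.436, 0.405]
ee_rot: [-3.141, -0.0, -0.221]
force: [0.6, 0.2, -0.3]
width: 0.0874
```

```bash
cat >> h.py <<'E'
def delta(xyz,yawdeg):
    """tool-frame shift and turn to TCP target xyz (world), tool down at yaw"""
    s=arm.get_state(); r=R.from_euler("xyz",s["ee_rot"]); y0=s["ee_rot"][2]
    r=R.from_euler("xyz",[np.pi,0,y0])
    sh=r.inv().apply(np.array(xyz)-s["eef_pos"]); t=-(yawdeg-np.degrees(y0)); t=(t+180)%360-180
    print("t",round(s["t"],2),"pos",s["eef_pos"].round(4),"rpy",np.degrees(s["ee_rot"]).round(2),"q",s["q"].round(2),"F",s["force"].round(2),"M",s["moment"].round(3),"w",round(s["width"],4))
    print("shift mm",(sh*1000).round(1),"turn",round(t,2))
E
python3 - <<'E'
from h import *
delta([.53,-.2,.36],-90)
K=cams.camera_params("wrist"); s=arm.get_state(); r=R.from_euler("xyz",s["ee_rot"])
print("cam in tool",r.inv().apply(K["position"]-s["eef_pos"]),(r.inv()*R.from_euler("xyz",K["attitude"])).as_matrix().round(3),K["intrinsics"][0,0])
E
```

```text
t 1.62 pos [0.356 0.436 0.405] rpy [-1.7996e+02 -1.0000e-02 -1.2680e+01] q [ 1.23  0.17 -0.24  0.   -1.16  0.12] F [ 0.58  0.18 -0.3 ] M [ 0.055 -0.13  -0.007] w 0.0874
shift mm [309.4 582.3  45. ] turn 77.32
cam in tool [0.06779267 0.00142525 0.02010693] [[-0.    -0.968 -0.25 ]
 [ 1.    -0.001  0.001]
 [-0.001 -0.25   0.968]] 413.7258082815511
```

Emit:
play_rows([
  [[0.029,0.0545,0.005,0],[0.058,0.109,0.01,0],[0.087,0.1635,0.015,0],[0.116,0.218,0.02,0],[0.145,0.2725,0.025,0]],
])

```text
t: 2.25
eef_pos: [0.4365, 0.138, 0.38]
ee_rot: [-3.141, -0.001, -0.221]
force: [1.1, 1.0, 0.2]
width: 0.0874
```

Emit:
play_rows([
  [[0.029,0.0545,0.005,10.6],[0.058,0.109,0.01,21.2],[0.087,0.1635,0.015,31.8],[0.116,0.218,0.02,42.4],[0.145,0.2725,0.025,53]],
])

```text
t: 2.88
eef_pos: [0.5183, -0.1599, 0.3549]
ee_rot: [-3.141, -0.0, -1.153]
force: [1.6, 0.5, 0.3]
width: 0.0874
```

Emit:
play_rows([
  [[0.01,0,0,10],[0.02,0,0,20],[0.03,0,0,24.3],[0.03,0,0,24.3]],
])

```text
t: 3.38
eef_pos: [0.5304, -0.1856, 0.3545]
ee_rot: [3.141, -0.0, -1.571]
force: [-0.3, 0.4, 0.3]
width: 0.0878
```

Run:
```python
from h import *
p,W,h,ok=cloud("wrist"); cv2.imwrite("pics/w1.png",p[:,:,::-1])
box=[(.43,.62),(-.34,-.1),(-.02,.08)]
print("table",np.median(W[ok&inbox(W,box),2]))
y=ok&inbox(W,box)&(h[:,0]>15)&(h[:,0]<32)&(h[:,1]>140)
print(y.sum()); t=y&(W[:,2]>.036); print("top",t.sum(),W[t].mean(0).round(4),cv2.minAreaRect(W[t,:2].astype(np.float32)*1000))
b=ok&inbox(W,box)&(abs(W[:,2]-.006)<.0025); print("blade",b.sum(),cv2.minAreaRect(W[b,:2].astype(np.float32)*1000))
delta([.526,-.277,.36],-90)
```

```text
table -0.00013607833660508883
1414
top 1414 [ 0.5272 -0.2753  0.0398] ((527.1912841796875, -275.27178955078125), (30.050609588623047, 21.23317527770996), 76.74244689941406)
blade 4019 ((543.7066040039062, -209.64337158203125), (109.3748779296875, 24.09208869934082), 76.09991455078125)
t 3.42 pos [ 0.5303 -0.1853  0.3546] rpy [179.99   0.   -89.94] q [ 0.01  0.21 -0.31 -0.   -1.05 -0.01] F [0.05 0.02 0.75] M [ 0.121 -0.061  0.039] w 0.0878
shift mm [91.7  4.4 -5.4] turn 0.06
```

View pics/w1.png

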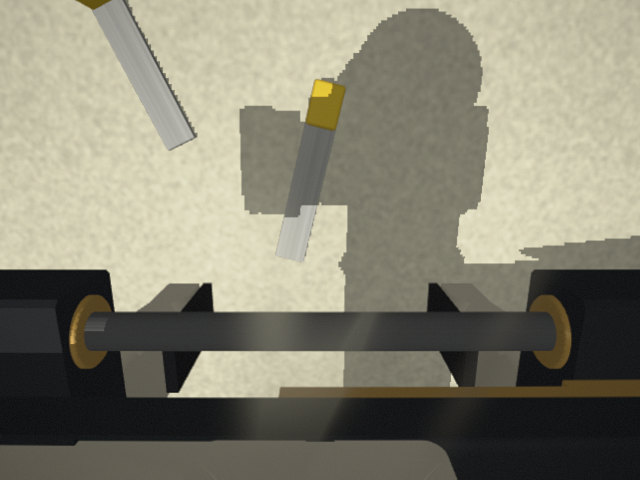

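Emit:
play_rows([
  [[0.045,0.0015,0.03,7],[0.09,0.003,0.06,13.7],[0.09,0.003,0.1045,13.7],[0.09,0.003,0.1045,13.7]],
])

```text
t: 3.92
eef_pos: [0.5257, -0.2749, 0.2472]
ee_rot: [3.135, 0.0, -1.81]
force: [-1.3, -0.3, 0.3]
width: 0.0876
```

Run:
```python
from h import *
delta([.5272,-.2753,.187],-103.6)
```

```text
t 3.92 pos [ 0.5257 -0.2749  0.2472] rpy [ 179.61    0.   -103.68] q [-0.15  0.37 -0.36 -0.   -0.84 -0.09] F [-1.3  -0.3   0.28] M [ 0.099 -0.028  0.044] w 0.0876
shift mm [ 0.1 -1.6 60.2] turn -0.08
```

Emit:
play_rows([
  [[0,0,0.025,0],[0,0,0.05,0],[0,0,0.06,0],[0,0,0.06,0]],
])

```text
t: 4.42
eef_pos: [0.5278, -0.2748, 0.1911]
ee_rot: [-3.141, -0.0, -1.809]
force: [0.1, 0.3, -0.0]
width: 0.0876
```

Emit:
play_rows([
  [[0,0,0,0],[0,0,0,0],[0,0,0,0],[0,0,0,0],[0,0,0,0]],
], grip=255, newtons=20)

```text
t: 5.05
eef_pos: [0.5273, -0.2752, 0.1902]
ee_rot: [3.142, -0.0, -1.81]
force: [0.8, 0.2, 0.3]
width: 0.043
```

Run:
```python
from h import *
delta([.5272,-.2753,.187],-103.6)
```

```text
t 5.05 pos [ 0.5273 -0.2752  0.1902] rpy [ 180.     -0.   -103.71] q [-0.15  0.45 -0.41  0.   -0.71 -0.09] F [0.81 0.21 0.25] M [ 0.118 -0.089 -0.021] w 0.043
shift mm [0.1 0.1 3.2] turn -0.11
```

Emit:
play_rows([
  [[0,0,0,0],[0,0,0,0],[0,0,0,0],[0,0,0,0]],
])

```text
t: 5.55
eef_pos: [0.5272, -0.2752, 0.1901]
ee_rot: [3.141, -0.0, -1.81]
force: [-0.5, -0.7, -1.2]
width: 0.0217
```

Emit:
play_rows([
  [[0,0,-0.01,0],[0,0,-0.04,0],[0,0,-0.08,0],[0,0,-0.09,0],[0,0,-0.09,0]],
])

```text
t: 6.18
eef_pos: [0.5273, -0.2751, 0.281]
ee_rot: [-3.14, 0.0, -1.81]
force: [-0.4, 0.4, -2.1]
width: 0.0216
```

Run:
```python
from h import *
delta([.5302,-.0673,.28],-81.9)
```

```text
t 6.17 pos [ 0.5273 -0.2751  0.281 ] rpy [-1.7990e+02  2.0000e-02 -1.0372e+02] q [-0.15  0.33 -0.33 -0.   -0.9  -0.09] F [-0.4   0.44 -2.11] M [ 0.083 -0.022  0.039] w 0.0216
shift mm [-202.6   46.4    1. ] turn -21.82
```

Emit:
play_rows([
  [[-0.04,0.009,0,-4.4],[-0.08,0.018,0,-8.8],[-0.12,0.028,0,-13.2],[-0.16,0.037,0,-17.6],[-0.2025,0.0465,0,-21.8]],
])

```text
t: 6.8
eef_pos: [0.5294, -0.0662, 0.2787]
ee_rot: [3.139, 0.0, -1.428]
force: [0.2, -0.1, -1.7]
width: 0.0218
```

Emit:
play_rows([
  [[0,0,0,0],[0,0,0,0]],
])

```text
t: 7.05
eef_pos: [0.5297, -0.0674, 0.2791]
ee_rot: [3.14, -0.0, -1.429]
force: [0.2, -0.1, -1.6]
width: 0.0217
```

Run:
```python
from h import *
delta([.5302,-.0673,.223],-81.9)
p,W,h,ok=cloud("wrist"); cv2.imwrite("pics/w2.png",p[:,:,::-1])
m=ok&(W[:,1]>-.15)&(W[:,2]>.05)
kn=ok&inbox(W,[(.45,.56),(.04,.15),(.118,.135)]); print("knob top",kn.sum(),W[kn].mean(0) if kn.any() else 0)
bd=ok&inbox(W,[(.4,.6),(-.1,.1),(.027,.033)]); print("bed",bd.sum(),cv2.minAreaRect(W[bd,:2].astype(np.float32)*1000) if bd.any() else 0)
```

```text
t 7.05 pos [ 0.5297 -0.0674  0.2791] rpy [179.88  -0.   -81.9 ] q [ 0.24  0.25 -0.46 -0.   -0.86 -0.1 ] F [ 0.22 -0.06 -1.55] M [ 0.032 -0.033 -0.042] w 0.0217
shift mm [ 0.  -0.5 56.1] turn 0.0
knob top 0 0
bed 216 ((518.920166015625, 7.276305198669434), (43.273372650146484, 16.695785522460938), 8.107254028320312)
```

View pics/w2.png

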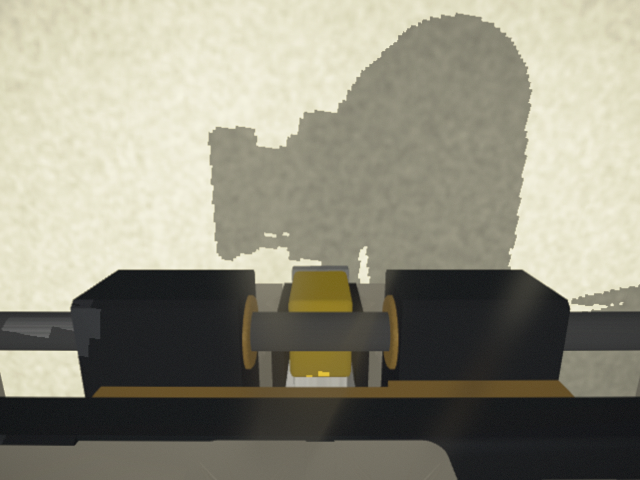

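Emit:
play_rows([
  [[0,-0.0005,0.02,0],[0,-0.0005,0.04,0],[0,-0.0005,0.054,0],[0,-0.0005,0.054,0],[0,-0.0005,0.054,0]],
])

```text
t: 7.72
eef_pos: [0.5309, -0.0676, 0.2266]
ee_rot: [-3.141, -0.0, -1.43]
force: [0.1, 0.0, -0.8]
width: 0.0222
```

```bash
cat > f.py <<'E'
from h import *
O=np.array([.5072,.0941,0]);F=R.from_euler("z",98.1,degrees=True)
def look(c,name=None,crop=None):
    p,W,h,ok=cloud(c); L=F.inv().apply(W-O)*1000
    if name: a,b,x,y=crop; cv2.imwrite(name,cv2.resize(p[y:y+b,x:x+a,::-1],None,fx=4,fy=4,interpolation=cv2.INTER_CUBIC))
    return p,L,h,ok
E
python3 - <<'E'
from f import *
delta([.5302,-.0673,.221],-81.9)
for c,cr in(("scene",(150,110,240,170)),("side",(150,110,210,200))):
    p,L,h,ok=look(c,f"pics/{c}3.png",cr)
    b=ok&inbox(L,[(-120,-20),(-22,22),(34,46)])&(h[:,1]<90)
    print(c,"blade",b.sum(),L[b].min(0).round(1),L[b].max(0).round(1),np.median(L[b],0).round(1))
    for x in range(-110,-30,15):
        m=b&(abs(L[:,0]-x)<7.5)
        if m.sum()>3: print(x,m.sum(),np.median(L[m],0).round(1),L[m,1].min().round(1),L[m,1].max().round(1))
    be=ok&inbox(L,[(-112,-20),(-40,40),(26,33)])&(h[:,1]<90); print("bed",L[be].min(0).round(1),L[be].max(0).round(1),np.median(L[be],0).round(1))
    o=ok&inbox(L,[(-20,20),(-20,20),(30,75)])&(h[:,0]<20)&(h[:,1]>140); print("orange",o.sum(),L[o].min(0).round(1) if o.any() else 0,L[o].max(0).round(1) if o.any() else 0)
a=cv2.imread("pics/scene3.png");b=cv2.imread("pics/side3.png")
cv2.imwrite("pics/m3.png",cv2.resize(np.vstack([a,b]),None,fx=.66,fy=.66,interpolation=cv2.INTER_AREA))
E
```

```text
t 7.72 pos [ 0.5309 -0.0676  0.2266] rpy [-1.7997e+02 -1.0000e-02 -8.1920e+01] q [ 0.24  0.32 -0.52  0.   -0.74 -0.1 ] F [ 0.06  0.   -0.8 ] M [ 0.086 -0.073 -0.022] w 0.0222
shift mm [-0.4  0.7  5.6] turn -0.02
scene blade 43 [-118.6  -21.8   36.9] [-57.2  -0.4  45.9] [-94.4  -9.   42.6]
-110 11 [-108.3  -10.    42.8] -12.0 -5.5
-95 15 [-96.   -8.7  43.4] -12.4 -0.4
-80 6 [-84.1  -9.6  40.4] -21.8 -3.3
-65 9 [-63.7  -6.6  42.8] -11.5 -2.0
bed [-112.   -31.6   26. ] [-49.4  -6.3  32.6] [-94.4 -17.8  30.3]
orange 0 0 0
side blade 45 [-120.    -2.7   35.4] [-63.2  13.2  45.9] [-90.9   7.7  42.4]
-110 9 [-108.7    8.3   42.3] 5.6 12.7
-95 18 [-94.6   6.4  42.4] -1.7 11.0
-80 6 [-86.8  10.   41.2] 0.7 13.2
-65 11 [-68.5   4.3  43.1] -2.7 12.8
bed [-109.6    4.1   26.3] [-68.2  30.7  33. ] [-97.4  17.2  30. ]
orange 0 0 0
```

View pics/m3.png

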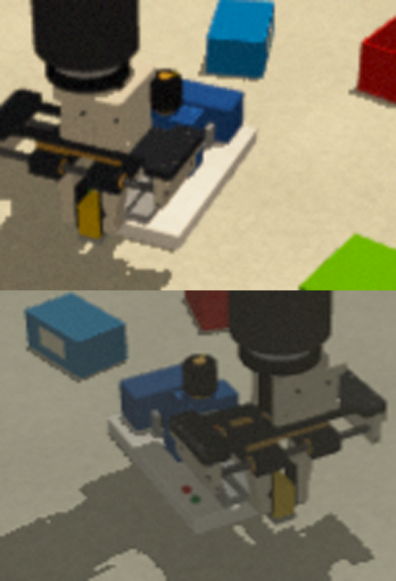

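Emit:
play_rows([
  [[0,0.0005,0.0025,0],[0,0.0005,0.005,0],[0,0.0005,0.005,0]],
])

```text
t: 8.2
eef_pos: [0.53, -0.0674, 0.221]
ee_rot: [3.141, -0.0, -1.429]
force: [-0.6, -0.3, -0.8]
width: 0.0218
```

Emit:
play_rows([
  [[-0.01,0,0,0],[-0.02,0,0,0],[-0.028,0,0,0],[-0.036,0,0,0],[-0.036,0,0,0]],
])

```text
t: 8.82
eef_pos: [0.525, -0.0311, 0.2212]
ee_rot: [-3.141, 0.0, -1.429]
force: [0.4, -0.2, -0.5]
width: 0.0215
```

Run:
```python
from h import *
delta([.5203,.002,.221],-81.9)
```

```text
t 8.82 pos [ 0.525  -0.0311  0.2212] rpy [-179.99    0.    -81.85] q [ 0.31  0.31 -0.54 -0.   -0.72 -0.17] F [ 0.43 -0.15 -0.47] M [-0.026 -0.053 -0.034] w 0.0215
shift mm [-33.4   0.    0.2] turn 0.05
```

Emit:
play_rows([
  [[-0.008,0,0,0],[-0.016,0,0,0],[-0.025,0,0,0],[-0.0335,0,0,0],[-0.0335,0,0,0]],
])

```text
t: 9.45
eef_pos: [0.5203, 0.0021, 0.2212]
ee_rot: [-3.141, 0.0, -1.429]
force: [-0.0, -0.4, -1.9]
width: 0.0218
```

Emit:
play_rows([
  [[0,0,0.0005,0],[0,0,0.001,0],[0,0,0.001,0]],
])

```text
t: 9.82
eef_pos: [0.5204, 0.0012, 0.2201]
ee_rot: [3.142, -0.0, -1.43]
force: [0.1, -0.6, -1.5]
width: 0.022
```

Run:
```python
from h import *
delta([.5203,.002,.220],-81.9)
```

```text
t 9.82 pos [0.5204 0.0012 0.2201] rpy [180.    -0.   -81.93] q [ 0.38  0.31 -0.55  0.   -0.71 -0.24] F [ 0.07 -0.55 -1.54] M [ 0.045 -0.084  0.006] w 0.022
shift mm [-0.8 -0.1  0.1] turn -0.03
```

Emit:
play_rows([
  [[0,0,0,0],[0,0,0,0],[0,0,0,0],[0,0,0,0],[0,0,0,0]],
], grip=0)

```text
t: 10.45
eef_pos: [0.5204, 0.0014, 0.2202]
ee_rot: [-3.142, 0.0, -1.43]
force: [0.0, -0.8, 0.2]
width: 0.0662
```

Emit:
play_rows([
  [[0,0,-0.02,0],[0,0,-0.06,0],[0,0,-0.11,-10],[0,0,-0.11,-20],[0,0,-0.11,-30]],
])

```text
t: 11.08
eef_pos: [0.5203, 0.0014, 0.331]
ee_rot: [-3.14, -0.0, -0.9]
force: [0.5, -0.9, -0.0]
width: 0.0875
```

Run:
```python
from f import *
delta([.5072,.0941,.33],-42)
for c in("scene","side"):
    p,L,h,ok=look(c,f"pics/{c}4.png",(100,75,260 if c=="scene" else 240,180 if c=="scene" else 215))
    b=ok&inbox(L,[(-125,-20),(-22,22),(33,39)])&(h[:,1]<90)
    print(c,"blade",b.sum(),L[b].min(0).round(1),L[b].max(0).round(1),np.median(L[b],0).round(1))
    y=ok&inbox(L,[(-130,-60),(-22,22),(45,80)])&(h[:,0]>15)&(h[:,0]<32)&(h[:,1]>140); print("block",L[y].min(0).round(1),L[y].max(0).round(1))
    o=ok&inbox(L,[(-40,20),(-25,25),(30,85)])&((h[:,0]<16)|(h[:,0]>172))&(h[:,1]>120); print("orange",o.sum(),*( (L[o].min(0).round(1),L[o].max(0).round(1)) if o.any() else ()))
    k=ok&inbox(L,[(-40,40),(-40,40),(120,140)]); print("knob",k.sum(),L[k].mean(0).round(1))
a=cv2.imread("pics/scene4.png");b=cv2.imread("pics/side4.png")
cv2.imwrite("pics/m4.png",np.hstack([a,b]))
```

```text
t 11.07 pos [0.5203 0.0014 0.331 ] rpy [-1.799e+02 -2.000e-02 -5.158e+01] q [ 0.38  0.17 -0.43 -0.   -0.97  0.29] F [ 0.48 -0.87 -0.02] M [-0.021  0.042  0.014] w 0.0875
shift mm [-80.8 -47.4   1. ] turn -9.58
scene blade 95 [-110.1  -21.9   33. ] [-21.1  16.8  39. ] [-50.4  -7.5  35.7]
block [-112.9  -11.3   45.1] [-74.   10.9  74. ]
orange 58 [-12.8 -17.   37.2] [-3.3 17.3 57.5]
knob 52 [ -3.9   3.7 125. ]
side blade 89 [-111.4  -21.9   33.1] [-20.3  20.   38.9] [-48.    7.9  36.3]
block [-111.    -5.6   45.2] [-83.5  13.2  74.6]
orange 38 [-10.3 -15.6  38.5] [-1.9 16.2 54.4]
knob 26 [  1.8  12.2 124.9]
```

View pics/m4.png

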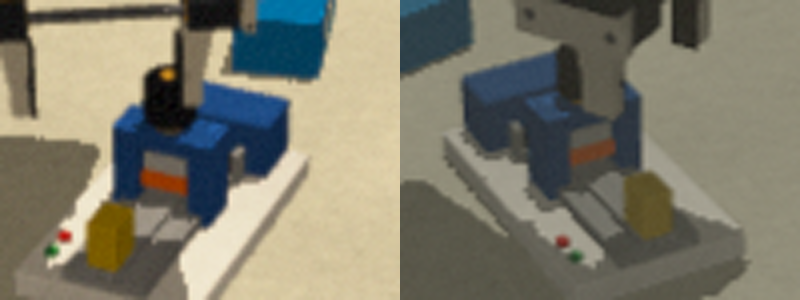

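Emit:
play_rows([
  [[-0.04,-0.024,0,-5],[-0.081,-0.0475,0,-9.6],[-0.081,-0.0475,0.02,-9.6],[-0.081,-0.0475,0.04,-9.6],[-0.081,-0.0475,0.059,-9.6]],
])

```text
t: 11.8
eef_pos: [0.5076, 0.0947, 0.2704]
ee_rot: [3.141, 0.0, -0.743]
force: [0.0, -0.0, 0.0]
width: 0.0874
```

Emit:
play_rows([
  [[0,0,0,0],[0,0,0,0],[0,0,0,0],[0,0,0,0],[0,0,0,0]],
], grip=255, newtons=25)

```text
t: 12.42
eef_pos: [0.5078, 0.0944, 0.2715]
ee_rot: [-3.141, -0.0, -0.739]
force: [0.4, -0.0, -0.2]
width: 0.0432
```

Emit:
play_rows([
  [[0,0,0,0],[0,0,0,0],[0,0,0,0]],
])

```text
t: 12.8
eef_pos: [0.5086, 0.0953, 0.2715]
ee_rot: [-3.139, -0.001, -0.738]
force: [2.6, 3.9, -1.3]
width: 0.0339
```

Run:
```python
from f import *
delta([.5072,.0941,.271],-42)
```

```text
t 12.8 pos [0.5086 0.0953 0.2715] rpy [-1.7983e+02 -4.0000e-02 -4.2290e+01] q [ 0.56  0.23 -0.51 -0.   -0.83  0.27] F [ 2.59  3.86 -1.32] M [ 1.548 -0.836  0.037] w 0.0339
shift mm [-0.2  1.8  0.5] turn -0.29
```

Emit:
play_rows([
  [[0,-0.0015,0,9.5],[0,-0.0015,0,19],[0,-0.0015,0,28.5],[0,-0.0015,0,38],[0,-0.0015,0,47.5]],
])

```text
t: 13.42
eef_pos: [0.5079, 0.0952, 0.2714]
ee_rot: [3.139, -0.001, -1.573]
force: [-6.8, 1.5, 8.4]
width: 0.0334
```

Run:
```python
from f import *
delta([.5072,.0941,.271],-42)
```

```text
t 13.43 pos [0.5079 0.0952 0.2714] rpy [ 1.7988e+02 -5.0000e-02 -9.0120e+01] q [ 0.57  0.23 -0.51 -0.   -0.83 -0.57] F [-6.84  1.49  8.4 ] M [0.479 2.675 0.083] w 0.0334
shift mm [1.1 0.7 0.4] turn -48.12
```

Emit:
play_rows([
  [[0,0,0,9],[0,0,0,18],[0,0,0,27],[0,0,0,36],[0,0,0,44.2]],
])

```text
t: 14.05
eef_pos: [0.5069, 0.0956, 0.2714]
ee_rot: [3.139, -0.003, -2.344]
force: [-14.2, 6.8, 14.8]
width: 0.0332
```

Run:
```python
from f import *
delta([.5072,.0941,.271],-42)
```

```text
t 14.05 pos [0.5069 0.0956 0.2714] rpy [ 1.7984e+02 -1.6000e-01 -1.3432e+02] q [ 0.57  0.23 -0.51 -0.   -0.83 -1.34] F [-14.22   6.77  14.78] M [2.851 5.396 0.081] w 0.0332
shift mm [ 0.8 -1.2  0.4] turn -92.32
```

Emit:
play_rows([
  [[0,0,0,0],[0,0,0,0],[0,0,0,0],[0,0,0,0],[0,0,0,0]],
], grip=0)

```text
t: 14.68
eef_pos: [0.5088, 0.0955, 0.2711]
ee_rot: [3.142, -0.0, -2.339]
force: [-0.2, 0.1, 0.2]
width: 0.0783
```

Emit:
play_rows([
  [[0,0,-0.03,0],[0,0,-0.06,-10],[0,0,-0.06,-20],[0,0,-0.06,-30],[0,0,-0.06,-40]],
])

```text
t: 15.3
eef_pos: [0.5087, 0.0955, 0.3312]
ee_rot: [-3.141, 0.0, -1.635]
force: [-0.2, 0.4, 0.6]
width: 0.0878
```

Run:
```python
from f import *
delta([.5203,.0014,.331],-81.9)
for c in("scene","side"):
    p,L,h,ok=look(c)
    b=ok&inbox(L,[(-125,-20),(-22,22),(33,39)])&(h[:,1]<90)
    y=ok&inbox(L,[(-130,-60),(-22,22),(45,80)])&(h[:,0]>15)&(h[:,0]<32)&(h[:,1]>140); print("block",L[y].min(0).round(1),L[y].max(0).round(1))
    o=ok&inbox(L,[(-40,20),(-25,25),(30,85)])&((h[:,0]<16)|(h[:,0]>172))&(h[:,1]>120); print("orange",o.sum(),*( (L[o].min(0).round(1),L[o].max(0).round(1)) if o.any() else ()))
```

```text
t 15.3 pos [0.5087 0.0955 0.3312] rpy [-1.7999e+02  1.0000e-02 -9.3680e+01] q [ 0.57  0.16 -0.44 -0.   -0.97 -0.63] F [-0.18  0.39  0.56] M [ 0.101 -0.061  0.014] w 0.0878
shift mm [ 93.2 -17.6   0.2] turn -11.78
block [-113.5  -11.5   45.1] [-76.3  12.2  75.3]
orange 54 [-13.3 -17.4  34.6] [-4.2 18.7 51.4]
block [-111.    -6.8   45.7] [-80.1  12.2  72.8]
orange 36 [-11.8 -15.9  35.5] [ 0.7 15.7 47.7]
```

Emit:
play_rows([
  [[0.047,-0.009,0,-6],[0.093,-0.0175,0,-11.8],[0.093,-0.0175,0.05,-11.8],[0.093,-0.0175,0.1,-11.8],[0.093,-0.0175,0.108,-11.8]],
])

```text
t: 16.02
eef_pos: [0.5184, 0.0009, 0.2205]
ee_rot: [3.135, -0.001, -1.439]
force: [-1.3, 0.3, 0.2]
width: 0.0877
```

Emit:
play_rows([
  [[0,0,0,0],[0,0,0,0],[0,0,0,0],[0,0,0,0],[0,0,0,0]],
], grip=255, newtons=20)

```text
t: 16.65
eef_pos: [0.5198, 0.0016, 0.2236]
ee_rot: [-3.141, 0.0, -1.435]
force: [0.1, -2.0, -0.7]
width: 0.0433
```

Emit:
play_rows([
  [[0,0,0,0],[0,0,0,0],[0,0,0,0],[0,0,0,0],[0,0,0,0]],
])

```text
t: 17.27
eef_pos: [0.5197, 0.0015, 0.2231]
ee_rot: [3.142, -0.0, -1.435]
force: [-0.4, -0.7, 1.0]
width: 0.0218
```

Emit:
play_rows([
  [[0.001,0,0,0],[0.002,0,0,0]],
])

```text
t: 17.52
eef_pos: [0.52, -0.0004, 0.2232]
ee_rot: [-3.141, 0.0, -1.435]
force: [-1.1, 1.3, -0.1]
width: 0.0215
```

Emit:
play_rows([
  [[0.001,0,0,0],[0.002,0,0,0]],
])

```text
t: 17.77
eef_pos: [0.5203, -0.0025, 0.2231]
ee_rot: [3.142, 0.0, -1.435]
force: [0.5, 0.9, 0.4]
width: 0.0218
```

Emit:
play_rows([
  [[0.001,0,0,0],[0.002,0,0,0]],
])

```text
t: 18.02
eef_pos: [0.5205, -0.0045, 0.2231]
ee_rot: [3.142, -0.0, -1.435]
force: [-0.5, 1.0, -1.2]
width: 0.0217
```

Emit:
play_rows([
  [[-0.001,0,0,0],[-0.002,0,0,0],[-0.003,0,0,0]],
])

```text
t: 18.4
eef_pos: [0.5201, -0.0014, 0.2232]
ee_rot: [3.141, -0.0, -1.435]
force: [1.4, -1.4, -0.3]
width: 0.0217
```

Emit:
play_rows([
  [[-0.001,0,0,0],[-0.002,0,0,0],[-0.003,0,0,0]],
])

```text
t: 18.77
eef_pos: [0.5197, 0.0016, 0.2232]
ee_rot: [3.142, -0.0, -1.435]
force: [0.5, -2.0, -0.5]
width: 0.0216
```

Emit:
play_rows([
  [[0,0,0,0],[0,0,0,0],[0,0,0,0],[0,0,0,0],[0,0,0,0]],
], grip=0)

```text
t: 19.4
eef_pos: [0.5197, 0.0016, 0.2232]
ee_rot: [-3.142, 0.0, -1.435]
force: [0.4, -0.7, 0.1]
width: 0.0662
```

Emit:
play_rows([
  [[0,0,-0.03,0],[0,0,-0.07,0],[0,0,-0.108,0],[-0.047,0,-0.108,0],[-0.09,0,-0.108,0]],
])

```text
t: 20.02
eef_pos: [0.5073, 0.0914, 0.3319]
ee_rot: [-3.14, 0.001, -1.436]
force: [1.2, -0.3, -0.2]
width: 0.0875
```

Run:
```python
from f import *
delta([.5075,.0955,.271],-82)
for c in("scene","side"):
    p,L,h,ok=look(c)
    y=ok&inbox(L,[(-130,-60),(-22,22),(45,80)])&(h[:,0]>15)&(h[:,0]<32)&(h[:,1]>140); print("block",L[y].min(0).round(1),L[y].max(0).round(1))
```

```text
t 20.02 pos [0.5073 0.0914 0.3319] rpy [-1.7991e+02  5.0000e-02 -8.2290e+01] q [ 0.56  0.16 -0.44 -0.   -0.97 -0.42] F [ 1.15 -0.28 -0.18] M [ 0.122 -0.135 -0.033] w 0.0875
shift mm [-4.  -0.7 60.9] turn -0.29
block [-111.2  -11.2   45.6] [-75.3  13.4  76. ]
block [-108.6   -7.    45.4] [-78.3  14.1  74.4]
```

Emit:
play_rows([
  [[-0.0035,-0.0005,0.02,0],[-0.0035,-0.0005,0.04,0],[-0.0035,-0.0005,0.06,0],[-0.0035,-0.0005,0.06,0]],
])

```text
t: 20.62
eef_pos: [0.507, 0.0937, 0.2699]
ee_rot: [3.139, -0.001, -1.435]
force: [-0.5, 0.1, 0.2]
width: 0.0875
```

Emit:
play_rows([
  [[0,0,0,0],[0,0,0,0],[0,0,0,0],[0,0,0,0],[0,0,0,0]],
], grip=255, newtons=25)

```text
t: 21.25
eef_pos: [0.5075, 0.0942, 0.2713]
ee_rot: [-3.141, 0.0, -1.435]
force: [-0.3, 0.0, -0.1]
width: 0.0428
```

Emit:
play_rows([
  [[0,0,0,0],[0,0,0,0],[0,0,0,0]],
])

```text
t: 21.62
eef_pos: [0.5077, 0.0943, 0.2712]
ee_rot: [-3.141, 0.0, -1.435]
force: [0.9, -0.4, 0.1]
width: 0.0336
```

Run:
```python
from f import *
delta([.5075,.0955,.271],-82)
```

```text
t 21.62 pos [0.5077 0.0943 0.2712] rpy [-179.98    0.    -82.2 ] q [ 0.56  0.23 -0.51  0.   -0.83 -0.43] F [ 0.88 -0.45  0.12] M [-0.066 -0.67  -0.018] w 0.0336
shift mm [-1.2  0.1  0.2] turn -0.2
```

Emit:
play_rows([
  [[0,0,0,7],[0,0,0,14],[0,0,0,21],[0,0,0,28],[0,0,0,34.4]],
])

```text
t: 22.25
eef_pos: [0.5066, 0.0945, 0.2712]
ee_rot: [3.14, -0.001, -2.039]
force: [-6.8, 4.8, 6.7]
width: 0.0334
```

Run:
```python
from f import *
delta([.5075,.0955,.271],-82)
```

```text
t 22.25 pos [0.5066 0.0945 0.2712] rpy [ 1.7989e+02 -4.0000e-02 -1.1683e+02] q [ 0.57  0.23 -0.51 -0.   -0.83 -1.03] F [-6.82  4.83  6.69] M [1.945 2.655 0.127] w 0.0334
shift mm [-1.3 -0.3  0.2] turn -34.83
```

Emit:
play_rows([
  [[0,0,0,0],[0,0,0,0],[0,0,0,0],[0,0,0,0]],
], grip=0)

```text
t: 22.75
eef_pos: [0.5076, 0.0942, 0.2711]
ee_rot: [3.142, -0.0, -2.035]
force: [0.2, -0.1, 0.7]
width: 0.068
```

Emit:
play_rows([
  [[0,0,-0.03,0],[0,0,-0.06,-10],[0,0,-0.06,-20],[0,0,-0.06,-30],[0,0,-0.06,-34.4]],
])

```text
t: 23.38
eef_pos: [0.5075, 0.0942, 0.3312]
ee_rot: [-3.141, 0.0, -1.431]
force: [-0.2, -0.7, 0.3]
width: 0.0875
```

Emit:
play_rows([
  [[0.047,0,0,0],[0.0935,0.0005,0,0],[0.0935,0.0005,0.05,0],[0.0935,0.0005,0.1,0],[0.0935,0.0005,0.108,0]],
])

```text
t: 24.0
eef_pos: [0.5184, 0.0008, 0.2205]
ee_rot: [3.136, -0.001, -1.436]
force: [0.2, -0.7, 0.6]
width: 0.0875
```

Run:
```python
from f import *
delta([.5197,.0016,.2232],-82.2)
```

```text
t 24.0 pos [0.5184 0.0008 0.2205] rpy [ 1.7965e+02 -7.0000e-02 -8.2250e+01] q [ 0.38  0.31 -0.56 -0.   -0.71 -0.24] F [ 0.2  -0.65  0.63] M [ 0.055  0.03  -0.034] w 0.0875
shift mm [-0.6 -1.4 -2.7] turn -0.05
```

Emit:
play_rows([
  [[0,0,0,0],[0,0,0,0],[0,0,0,0],[0,0,0,0],[0,0,0,0]],
], grip=255, newtons=20)

```text
t: 24.62
eef_pos: [0.5198, 0.0016, 0.2236]
ee_rot: [-3.141, 0.0, -1.435]
force: [0.0, 0.7, -0.2]
width: 0.0435
```

Emit:
play_rows([
  [[0,0,0,0],[0,0,0,0],[0,0,0,0],[0,0,0,0],[0,0,0,0]],
])

```text
t: 25.25
eef_pos: [0.5197, 0.0016, 0.2231]
ee_rot: [3.142, -0.0, -1.435]
force: [-0.5, -0.1, 0.1]
width: 0.022
```

Emit:
play_rows([
  [[0.001,0,0,0],[0.002,0,0,0]],
])

```text
t: 25.5
eef_pos: [0.52, 0.0002, 0.2232]
ee_rot: [-3.141, 0.001, -1.435]
force: [-2.0, 6.9, 1.3]
width: 0.0218
```

Emit:
play_rows([
  [[0.001,0,0,0],[0.002,0,0,0]],
])

```text
t: 25.75
eef_pos: [0.5204, -0.0017, 0.2231]
ee_rot: [-3.141, 0.001, -1.435]
force: [-0.6, 6.2, -0.6]
width: 0.0217
```

Emit:
play_rows([
  [[0.001,0,0,0],[0.002,0,0,0]],
])

```text
t: 26.0
eef_pos: [0.5207, -0.0037, 0.2231]
ee_rot: [-3.141, 0.001, -1.435]
force: [-1.1, 6.9, -0.1]
width: 0.0219
```

Emit:
play_rows([
  [[-0.001,0,0,0],[-0.002,0,0,0],[-0.003,0,0,0]],
])

```text
t: 26.38
eef_pos: [0.5201, -0.0021, 0.2232]
ee_rot: [3.141, -0.001, -1.435]
force: [0.8, -6.4, -0.9]
width: 0.0217
```

Emit:
play_rows([
  [[-0.001,0,0,0],[-0.002,0,0,0],[-0.003,0,0,0]],
])

```text
t: 26.75
eef_pos: [0.5195, 0.0007, 0.2232]
ee_rot: [3.141, -0.001, -1.435]
force: [2.0, -6.6, -0.3]
width: 0.0219
```

Emit:
play_rows([
  [[0,0,0,0],[0,0,0,0],[0,0,0,0],[0,0,0,0],[0,0,0,0]],
], grip=0)

```text
t: 27.38
eef_pos: [0.5197, 0.0016, 0.2232]
ee_rot: [-3.142, 0.0, -1.435]
force: [-0.1, -0.2, -0.1]
width: 0.0665
```

Emit:
play_rows([
  [[0,0,-0.03,0],[0,0,-0.07,0],[0,0,-0.108,0],[-0.047,0,-0.108,0],[-0.0935,-0.0005,-0.108,0]],
])

```text
t: 28.0
eef_pos: [0.5073, 0.0949, 0.3319]
ee_rot: [-3.14, 0.001, -1.436]
force: [0.6, 0.5, 0.4]
width: 0.0879
```

Emit:
play_rows([
  [[0,0,0.02,0],[0,0,0.04,0],[0,0,0.06,0],[0,0,0.06,0]],
])

```text
t: 28.5
eef_pos: [0.507, 0.094, 0.2699]
ee_rot: [3.139, -0.001, -1.435]
force: [-0.6, 0.1, 0.8]
width: 0.0875
```

Emit:
play_rows([
  [[0,0,0,0],[0,0,0,0],[0,0,0,0],[0,0,0,0],[0,0,0,0]],
], grip=255, newtons=25)

```text
t: 29.12
eef_pos: [0.5075, 0.0942, 0.2713]
ee_rot: [-3.141, 0.0, -1.435]
force: [-0.0, 0.6, 0.8]
width: 0.0433
```

Emit:
play_rows([
  [[0,0,0,0],[0,0,0,0],[0,0,0,0]],
])

```text
t: 29.5
eef_pos: [0.5077, 0.0943, 0.2712]
ee_rot: [-3.141, 0.0, -1.435]
force: [2.2, -0.4, -0.9]
width: 0.0332
```

Run:
```python
from f import *
delta([.5075,.0942,.271],-82.2)
```

```text
t 29.5 pos [0.5077 0.0943 0.2712] rpy [-179.98    0.    -82.2 ] q [ 0.56  0.23 -0.51  0.   -0.83 -0.43] F [ 2.21 -0.44 -0.89] M [-0.149 -0.627 -0.033] w 0.0332
shift mm [0.1 0.2 0.2] turn -0.0
```

Now loosen by 0.2 rad, let go, back up, and repeat the pull test.

Emit:
play_rows([
  [[0,0,0,-4],[0,0,0,-8],[0,0,0,-11.5],[0,0,0,-11.5]],
])

```text
t: 30.0
eef_pos: [0.5081, 0.0944, 0.2713]
ee_rot: [-3.14, -0.0, -1.234]
force: [5.0, -1.4, -4.2]
width: 0.034
```

Emit:
play_rows([
  [[0,0,0,0],[0,0,0,0],[0,0,0,0],[0,0,0,0]],
], grip=0)

```text
t: 30.5
eef_pos: [0.5074, 0.0942, 0.2711]
ee_rot: [3.141, 0.0, -1.234]
force: [0.2, 0.3, -0.4]
width: 0.0679
```

Emit:
play_rows([
  [[0,0,-0.03,0],[0,0,-0.06,5],[0,0,-0.06,11.5],[0,0,-0.06,11.5]],
])

```text
t: 31.0
eef_pos: [0.5074, 0.0942, 0.3314]
ee_rot: [-3.141, 0.0, -1.434]
force: [-0.1, -0.1, -0.3]
width: 0.0878
```

Emit:
play_rows([
  [[0.047,0,0,0],[0.0935,0.0005,0,0],[0.0935,0.0005,0.05,0],[0.0935,0.0005,0.1,0],[0.0935,0.0005,0.108,0]],
])

```text
t: 31.62
eef_pos: [0.5182, 0.0008, 0.2201]
ee_rot: [3.135, -0.001, -1.434]
force: [-0.4, -0.5, 0.6]
width: 0.0877
```

Run:
```python
from f import *
delta([.5197,.0016,.2232],-82.2)
```

```text
t 31.62 pos [0.5182 0.0008 0.2201] rpy [ 1.796e+02 -8.000e-02 -8.213e+01] q [ 0.38  0.31 -0.56 -0.   -0.71 -0.24] F [-0.42 -0.54  0.6 ] M [ 0.086 -0.054 -0.019] w 0.0877
shift mm [-0.6 -1.6 -3.1] turn 0.07
```

Emit:
play_rows([
  [[0,0,0,0],[0,0,0,0],[0,0,0,0],[0,0,0,0],[0,0,0,0]],
], grip=255, newtons=20)

```text
t: 32.25
eef_pos: [0.5198, 0.0016, 0.2236]
ee_rot: [-3.141, 0.0, -1.435]
force: [0.4, 0.5, 1.1]
width: 0.0434
```

Emit:
play_rows([
  [[0,0,0,0],[0,0,0,0],[0,0,0,0],[0,0,0,0],[0,0,0,0]],
])

```text
t: 32.88
eef_pos: [0.5197, 0.0015, 0.2231]
ee_rot: [3.141, -0.0, -1.435]
force: [-1.0, -0.3, 0.9]
width: 0.0218
```

Emit:
play_rows([
  [[0.001,0,0,0],[0.002,0,0,0]],
])

```text
t: 33.12
eef_pos: [0.5201, -0.0, 0.2231]
ee_rot: [-3.141, 0.001, -1.435]
force: [-1.0, 4.6, 1.1]
width: 0.0216
```

Emit:
play_rows([
  [[0.001,0,0,0],[0.002,0,0,0]],
])

```text
t: 33.38
eef_pos: [0.5204, -0.0022, 0.2232]
ee_rot: [-3.141, 0.0, -1.435]
force: [-0.7, 4.3, -0.4]
width: 0.0215
```

Emit:
play_rows([
  [[0.001,0,0,0],[0.002,0,0,0]],
])

```text
t: 33.62
eef_pos: [0.5206, -0.0044, 0.2231]
ee_rot: [-3.141, 0.0, -1.435]
force: [0.1, 4.9, -0.7]
width: 0.0216
```

Emit:
play_rows([
  [[-0.001,0,0,0],[-0.002,0,0,0],[-0.003,0,0,0]],
])

```text
t: 34.0
eef_pos: [0.5199, -0.0019, 0.2232]
ee_rot: [3.141, -0.001, -1.435]
force: [0.6, -5.3, 0.7]
width: 0.0219
```

Emit:
play_rows([
  [[-0.001,0,0,0],[-0.002,0,0,0],[-0.003,0,0,0]],
])

```text
t: 34.38
eef_pos: [0.5196, 0.0015, 0.2231]
ee_rot: [3.141, -0.0, -1.435]
force: [0.5, -4.4, 0.2]
width: 0.0222
```

Emit:
play_rows([
  [[0,0,0,0],[0,0,0,0],[0,0,0,0],[0,0,0,0],[0,0,0,0]],
], grip=0)

```text
t: 35.0
eef_pos: [0.5198, 0.0016, 0.2232]
ee_rot: [-3.141, 0.0, -1.435]
force: [0.0, -0.8, -0.4]
width: 0.0667
```

Emit:
play_rows([
  [[0,0,-0.03,0],[0,0,-0.08,0],[0,0,-0.13,0],[0.05,0,-0.13,0],[0.1,0,-0.13,0]],
])

```text
t: 35.62
eef_pos: [0.5334, -0.0981, 0.3543]
ee_rot: [-3.139, 0.0, -1.433]
force: [1.2, 0.9, -1.0]
width: 0.0876
```

Emit:
play_rows([
  [[0.05,0,0,0],[0.05,0,0,0],[0.05,0,0,0]],
])

```text
t: 36.0
eef_pos: [0.5398, -0.1472, 0.3529]
ee_rot: [3.141, 0.0, -1.436]
force: [0.1, 0.1, 0.8]
width: 0.0882
```

Run:
```python
from f import *
delta([.5197,.0016,.2232],-82.2)
for c in("scene","side"):
    p,L,h,ok=look(c,f"pics/{c}9.png",(100,75,260 if c=="scene" else 240,180 if c=="scene" else 215))
    b=ok&inbox(L,[(-70,-20),(-13,13),(33,41)])&(h[:,1]<90); print(c,"blade top z",np.median(L[b],0).round(1))
    y=ok&inbox(L,[(-130,-60),(-22,22),(45,85)])&(h[:,0]>15)&(h[:,0]<32)&(h[:,1]>140)
    t=y&(L[:,2]>67); print("block top",t.sum(),L[t].mean(0).round(1),"-> tip x ~",(L[t,0].mean()+123).round(1))
a=cv2.imread("pics/scene9.png");b=cv2.imread("pics/side9.png")
cv2.imwrite("pics/m9.png",np.hstack([a,b]))
```

```text
t 36.0 pos [ 0.5398 -0.1472  0.3529] rpy [ 1.7997e+02  1.0000e-02 -8.2270e+01] q [ 0.08  0.21 -0.32 -0.   -1.04  0.05] F [0.1  0.08 0.75] M [ 0.085 -0.033  0.021] w 0.0882
shift mm [-1.502e+02 -1.000e-01  1.297e+02] turn -0.07
scene blade top z [-36.6  -0.7  36.5]
block top 62 [-96.1   0.2  70.4] -> tip x ~ 26.9
side blade top z [-38.6   4.3  36.9]
block top 46 [-95.2   4.   70.7] -> tip x ~ 27.8
```

View pics/m9.png

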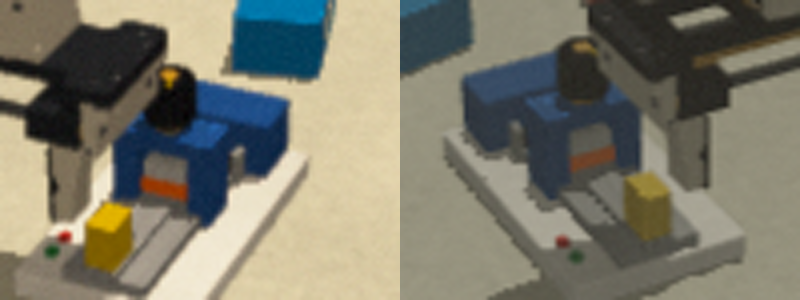

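The picture shows the pad down on the blade, the gauge lying flat through the gap with its tip about 27 mm past the pad's middle, and the gripper clear of everything.

```bash
python3 -c "
from station import job_done
print(job_done())"
```

```text
the job is handed in; nothing more can be done
None
```

I set the feeder gap with the gauge nearest the robot's base and handed the job in at about 36 s. No verdict was reported.

- **Setting:** I slid the blade through the loose gap and turned the knob 1.6 rad clockwise, where the gauge pulled at about 1.4 N. A further 0.6 rad gave about 6.6 N. That was more drag than asked for, so I backed off 0.2 rad.
- **Drag:** the last pull test read 4.3 to 5.3 N in both directions. At a friction of 0.35 that is about 7 N on the bed, inside the 4 to 14 N range. Because friction is not known exactly, the bed force is an estimate.
- **Position:** both cameras put the tip about 27 mm beyond the middle of the pad, with the blade's top at about 36.5 mm, so it lies flat on the bed.
- **Side check:** the side camera put the grip block about 4 mm off centre, while the scene camera put it at 0. The blade's own clearance is 7 mm each side, and it slid freely.
- **Surroundings:** the gripper is open and clear of everything. I stayed well away from the boxes and the bin but did not measure them again at the end.

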